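# Unstack washed resin prints onto their curing stands

### The arm

A 6-joint arm with a two-finger parallel gripper is mounted at the origin on the work surface. World frame = base frame: x ahead of the robot, y to its left, z up, the work surface at z = 0. Lengths are in m, angles in rad, forces in N, time in s.
With the tool pointing down it reaches from about 0.4 to 0.825 m from the base axis. Payload 7 kg.
Tool frame: the origin (TCP) lies on the centre line of the jaws, within the pads' length; the fingertips stand 22 mm ahead of it and the grasp point (between the pads) lies 3 mm ahead of it; z points along the fingers, y is the line along which they close (so a half turn about z gives the same grasp; the last joint's range is limited). The gripper opens to 88 mm and grips with 3 to 60 N. Pads are 19 mm wide; open, the fingers measure 130 mm over their backs; the gripper's body (78 mm by 193 mm) begins 47 mm behind the grasp point.
Start: joints at [1.425, 0.359, 0.012, 0, -1.224, -0.288], TCP at [0.284, 0.612, 0.249] pointing down, gripper open.
Joint ranges: [-3.07, 3.07], [-1.43, 2.12], [-1.02, 1.25], [-3.03, 1.67], [-3.05, -0], [-3.03, 3.03]. Speed limits (rad/s): [2.39, 2.39, 3.01, 3.14, 3.14, 3.14].

### API

Orientations are given as [roll, pitch, yaw] about the fixed x, y, z axes, in that order (R = Rz(yaw) Ry(pitch) Rx(roll)).
In Python, from station import monitor, viewer, order gives the robot as it stands. The module is installed in compiled form; this text tells all that it offers.
- The arm moves only by the tool servo_tool, never from a script. Its argument "targets" is a list of rows, each an object with "angular": the turn, a rotation vector about the tool's x, y, z in degrees, a list of three; "xyz": the shift along the tool's x, y, z in cm, a list of three; "claw": the finger opening in cm, from 0 to 8.76. A call has 1 to 20 rows; each row shifts and turns the commanded pose from where the row before left it, along the tool's axes as they then stand; what a row does not reach is not made up. A row lasts 1/10 s, in which the tool goes at most 50 mm and 8.59 degrees, less where a joint would pass 70% of its speed; a pose out of reach is approached as far as the arm can. A call is refused whole if a number of a shift passes 5 or a number of a turn 8.59, either way. A call with a gripper value outside its range is refused whole. The fingers move at their own pace and stop on an object; "force" is the grip in N (left out, the last holds). Time passes only in rows, so rows that do not move let the fingers close. It gives the time, the measured TCP pose, the force, the opening and the grip force at its end, in the units of the state.
- monitor.get_state(): the state, without advancing time (a new reading comes with each control period).
- viewer.grab_frame(name): name is "scene" or "side" or "wrist"; returns a dict with "color" (400x640x3 uint8, blue, green, red), "fovy" (degrees; the focal length in pixels is half the picture's height over the tangent of half this angle, whatever the lens; pixels are square), "cx", "cy" (the principal point, pixels), "R" (3x3) and "t" (3): a world point X has camera coordinates R X + t. Camera axes: x right, y down, z forward; pixel columns grow to the right and rows downward; lengths in m; the calibration is good to about 2 mm. A picture is of the moment at which its call begins. There is no depth.
- order.job_done(): hands the job in; it is judged then, once.
The state is a dict: "t": time; "q": joint angles; "qd": joint speeds; "joint_efforts": joint torques, N m; "eef_pos": TCP position; "ee_rot": TCP orientation; "force": force on the tool from outside, world axes, zero at the start; "moment": the same for the moment, N m; "width": finger opening in m; "gripper_force": force on a finger pad.
Only numpy, scipy, OpenCV 4.12 (cv2) and the standard library are available. Lean on these libraries where they do the work, as an engineer would, in place of code of your own. Each camera call takes 0.05 s, during which the arm holds its last target. There are 200 camera calls.

### The job

The four washed resin prints are piled on the steel wash plate; take the pile apart from the top and set each part, right side up, in the middle of the white curing stand that shows its own silhouette, so that the light reaches every one (turned any way). The fresh resin chips, so set the parts down gently without dropping them, and leave the loose black bottle cap where it lies.

Things in the scene. Friction and masses are not known exactly. Their poses are not given: they have to be found in the camera images.
- flange_center (a point): bottom of the stack: square grey flange, 68 x 68 mm and 24 mm high, a small dark hole in each corner, sides along its x and y (looks the same every quarter turn). Loose, rigid, under 0.16 kg, flat underneath, z up. This point is its centre, half-way up (12 mm above its underside)
- gear_center (a point): second from the bottom: round grey gear wheel with 16 teeth, 58 mm across the tooth tips and 22 mm high, can be gripped across any diameter. Loose, rigid, under 0.16 kg, flat underneath, z up. This point is its centre, half-way up (11 mm above its underside)
- hexnut_center (a point): third from the bottom: hexagonal grey bushing, 44 mm across the flats, 51 mm across the corners, 24 mm high; its x axis is square to a pair of flats (so are the directions 60 and 120 degrees from it). Loose, rigid, under 0.16 kg, flat underneath, z up. This point is its centre, half-way up (12 mm above its underside)
- clevis_center (a point): top of the stack: small grey fork (clevis), foot 44 mm along its x, 26 mm along its y, 10 mm high, with two upright cheeks, each 30 mm long along x and 7 mm thick, whose outer faces are flush with the foot, 26 mm apart along y; 26 mm high in all. Loose, rigid, under 0.16 kg, flat underneath, z up. This point is its centre, half-way up (13 mm above its underside)
- flange_stand_top (a point): curing stand of the square flange: fixed white disc, 110 mm across and 14 mm high, with the flat black silhouette of its part (a 68 mm square) in the middle of its flat top. This point is the centre of the top face, z up
- gear_stand_top (a point): curing stand of the gear: fixed white disc, 110 mm across and 14 mm high, with the flat black silhouette of its part (a 58 mm toothed disc) in the middle of its flat top. This point is the centre of the top face, z up
- hexnut_stand_top (a point): curing stand of the hexagonal bushing: fixed white disc, 110 mm across and 14 mm high, with the flat black silhouette of its part (a hexagon 44 mm across the flats) in the middle of its flat top. This point is the centre of the top face, z up
- clevis_stand_top (a point): curing stand of the clevis: fixed white disc, 110 mm across and 14 mm high, with the flat black silhouette of its part (a 44 x 26 mm rectangle) in the middle of its flat top. This point is the centre of the top face, z up
- wash_plate: fixed dark steel disc, 110 mm across and 8 mm high, with a ring of small holes, on which the stack starts; origin at the centre of its underside, on the bench
- cap_center (a point): bystander: loose black bottle cap, 40 mm across, 20 mm high, lying on the bench; this point is its centre, half-way up
Things that resemble listed ones, but are neither listed nor needed, are in the scene too. Leave any brown or turquoise look-alike of the part that bears flange_center alone.

How it is judged:
At the end, for the whole second after the job is handed in: Each of the four parts stands upright (within 0.1 rad) on the top of its own stand, its centre within 12 mm of the stand's centre and its height within 4 mm of resting there, at rest and let go (horizontal distance between flange_center and flange_stand_top below 0.012 m and z of flange_center in the frame of flange_stand_top between 0.008 and 0.016 m and angle between each of flange_center, gear_center, hexnut_center, clevis_center's own z axis and vertical below 0.1 rad and linear speed of each of flange, gear, hexnut, clevis below 0.01 m/s and contact force between the fingers and flange below 0.05 N and horizontal distance between gear_center and gear_stand_top below 0.012 m and z of gear_center in the frame of gear_stand_top between 0.007 and 0.015 m and contact force between the fingers and gear below 0.05 N and horizontal distance between hexnut_center and hexnut_stand_top below 0.012 m and z of hexnut_center in the frame of hexnut_stand_top between 0.008 and 0.016 m and contact force between the fingers and hexnut below 0.05 N and horizontal distance between clevis_center and clevis_stand_top below 0.012 m and z of clevis_center in the frame of clevis_stand_top between 0.009 and 0.017 m and contact force between the fingers and clevis below 0.05 N); the robot touches nothing.
It fails at once if a part is dropped (falls faster than 0.6 m/s, some 18 mm, out of the fingers) ((linear speed of flange above 0.6 m/s and contact force between the fingers and flange below 0.05 N) or (linear speed of gear above 0.6 m/s and contact force between the fingers and gear below 0.05 N) or (linear speed of hexnut above 0.6 m/s and contact force between the fingers and hexnut below 0.05 N) or (linear speed of clevis above 0.6 m/s and contact force between the fingers and clevis below 0.05 N)).
It fails at once if the cap is pushed more than 20 mm (distance of cap_center from where it was at the start of the episode above 0.02 m).
It also fails if it takes over 128 s, if anything falls off the work surface, if the arm or the gripper's body presses on something with over 40 N, if the wrist force passes 120 N, or if a joint passes its speed limit or range.

## Working session

There is one attempt and no reset: what is moved stays moved. The work goes in short steps, Python scripts to look and compute and a tool call to move; the robot and the scene stay as the last step left them, time stands still between calls to the robot, and variables do not carry over. Pictures are saved under pics/ and viewed, at most 14 in all, crops included, and the job is handed in when it is done.

Besides the shell and the picture viewer there is one more tool, called after "Call:" in YAML: its name, and indented under it one key for each argument. servo_tool: Moves the arm, as the interface text tells. Its arguments: {"type":"object","properties":{"targets":{"type":"array"},"force":{"type":"number"}},"required":["targets"]}

```bash
mkdir -p pics
cat > h.py <<'E'
import numpy as np, cv2
from station import monitor, viewer, order
def grab(n,save=None):
    f=viewer.grab_frame(n); f['f']=200/np.tan(np.radians(f['fovy'])/2)
    f['R']=np.array(f['R']);f['t']=np.array(f['t'])
    if save: cv2.imwrite('pics/'+save,f['color'])
    return f
def ray(f,u,v,z):
    d=f['R'].T@np.array([(u-f['cx'])/f['f'],(v-f['cy'])/f['f'],1]); c=-f['R'].T@f['t']
    return c+d*(z-c[2])/d[2]
def proj(f,X):
    p=f['R']@np.array(X)+f['t']; return p[:2]/p[2]*f['f']+[f['cx'],f['cy']]
E
python3 - <<'E'
from h import *
for n in ['scene','side','wrist']:
    f=grab(n,n+'0.png'); print(n,f['fovy'],f['cx'],f['cy'],(-f['R'].T@f['t']).round(3),f['R'].round(2).tolist())
s=monitor.get_state(); print(s)
a=[cv2.imread(f'pics/{n}0.png') for n in ['scene','side']]
E
```

```text
scene 42.184100065747366 320.4499608589184 197.48150482099544 [1.141 0.761 0.925] [[-0.8, 0.6, -0.01], [0.4, 0.52, -0.76], [-0.45, -0.61, -0.65]]
side 44.58195843841018 317.8045023523682 201.61599230462053 [0.337 0.568 0.862] [[-0.94, -0.33, -0.02], [-0.25, 0.74, -0.62], [0.22, -0.58, -0.78]]
wrist 63.15113055243654 325.79223898416603 196.71250066471845 [0.359 0.579 0.384] [[-0.42, -0.91, 0.0], [-0.86, 0.4, 0.31], [-0.28, 0.13, -0.95]]
{'t': 0.15, 'q': array([ 1.42510533e+00,  3.59224065e-01,  1.12667296e-02, -2.42844638e-04,
       -1.22411382e+00, -2.88102029e-01]), 'qd': array([ 9.07439941e-04, -1.87503626e-04,  3.51442217e-03,  1.52953396e-03,
       -1.88908518e-03,  2.67635569e-05]), 'joint_efforts': array([ 1.52718303e-04, -5.83275032e+01,  2.93294746e+01,  7.00110912e+00,
        8.83257191e-03, -1.01711305e-04]), 'eef_pos': array([0.28359308, 0.61215277, 0.24783779]), 'ee_rot': array([ 3.14030549e+00, -1.43341736e-04, -4.33875588e-01]), 'force': array([-0.28868392,  0.46468794, -0.6485002 ]), 'moment': array([0.04910431, 0.00422676, 0.04656812]), 'gripper_force': 0.0, 'width': 0.08765142902786026}
```

View pics/scene0.png

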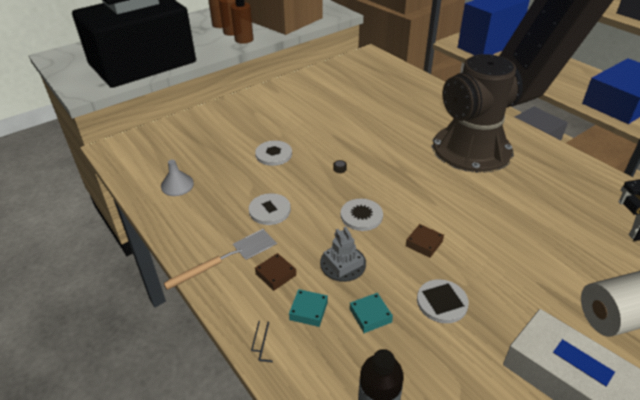

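View pics/side0.png

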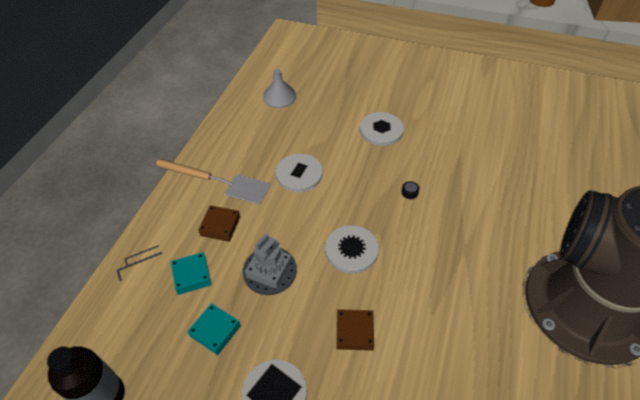

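View pics/wrist0.png

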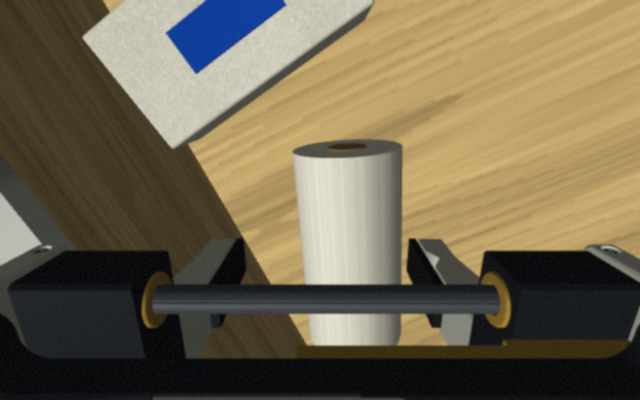

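The scene view shows the stack at about (343,255), with white stands for hex (273,152), clevis (270,207), gear (362,212) and flange (443,300). The cap is at (340,166). In the side view the stack is at (268,265), and the stands are at (382,127), (299,172), (351,248) and (274,388). The wrist view shows only the paper roll and the carton. The brown and turquoise squares are flange look-alikes; the grey flange sits at the bottom of the stack.

Run:
```python
from h import *
guess={'scene':dict(hex=(273,151),clevis=(270,207),gear=(362,212),flange=(443,299),cap=(340,166)),
'side':dict(hex=(382,127),clevis=(299,171),gear=(352,247),flange=(274,388),cap=(411,189))}
crops=[]
for n in guess:
    f=grab(n); g=f['color'].max(2)
    for k,(u,v) in guess[n].items():
        m=(g<60).astype(np.uint8)
        nn,lab,st,ce=cv2.connectedComponentsWithStats(m)
        i=min(range(1,nn),key=lambda i:np.hypot(*(ce[i]-[u,v]))+ (100 if st[i][4]<20 else 0))
        p=ce[i]; z=.01 if k=='cap' else .014
        print(n,k,p.round(1),st[i][4],ray(f,*p,z)[:2].round(4))
    u,v=(343,252) if n=='scene' else (269,262)
    c=f['color'][v-40:v+40,u-40:u+40]; crops.append(cv2.resize(c,(400,480),interpolation=cv2.INTER_CUBIC) if 0 else cv2.resize(c,(400,400),interpolation=cv2.INTER_CUBIC))
cv2.imwrite('pics/stack.png',np.hstack(crops))
```

```text
scene hex [273.  150.4] 77 [ 0.4943 -0.3426]
scene clevis [269.1 206.4] 74 [ 0.6407 -0.1376]
scene gear [361.4 211.9] 170 [0.4629 0.0279]
scene flange [442.5 298.5] 686 [0.5055 0.3492]
scene cap [339.3 167.9] 73 [ 0.388  -0.1571]
side hex [381.5 126.1] 143 [ 0.4979 -0.3427]
side clevis [298.6 170. ] 115 [ 0.6443 -0.1378]
side gear [351.6 246.5] 368 [0.4658 0.0272]
side flange [273.9 386.3] 1145 [0.51   0.3415]
side cap [409.4 192.2] 136 [ 0.3846 -0.1563]
```

View pics/stack.png

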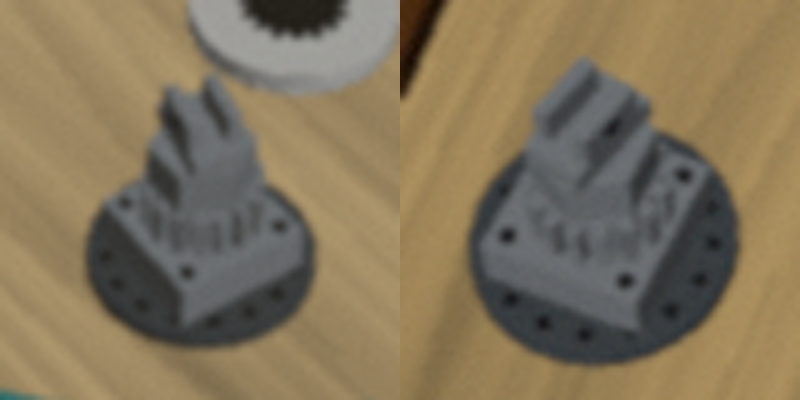

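In the crop the grey square flange with dark corner holes lies under the toothed gear, the hex and the clevis. It is in the stack, not one of the brown or turquoise squares. Next I'll get a rough stack position and look from above with the wrist camera.

```bash
cat >> h.py <<'E'
def wrap(a,p=2*np.pi): return (a+p/2)%p-p/2
def go(x,y,z=None,yaw=None,per=2*np.pi):
    """shift (tool x,y,z in cm, current axes) and turn about tool z (deg) to target; shift applied before turning"""
    s=monitor.get_state(); p=s['eef_pos']; yw=s['ee_rot'][2]
    d=np.array([x,y,p[2] if z is None else z])-p
    c,sn=np.cos(yw),np.sin(yw)
    sh=np.array([c*d[0]+sn*d[1], sn*d[0]-c*d[1], -d[2]])*100
    tu=0 if yaw is None else -np.degrees(wrap(yaw-yw,per))
    print('t',round(s['t'],2),'pos',p.round(4),'rpy',s['ee_rot'].round(4),'q6',s['q'][5].round(3),'w',round(s['width'],4)); print('SHIFT cm',sh.round(2),'TURN z deg',round(tu,2))
E
python3 - <<'E'
from h import *
a=grab('scene');b=grab('side')
print(ray(a,343,264.4,.008),ray(b,270,271.6,.008),ray(b,267.5,243.5,.104))
go(.6,.12,.25,0)
f=grab('wrist');s=monitor.get_state()
# camera in tool frame
yw=s['ee_rot'][2];R=np.array([[np.cos(yw),np.sin(yw),0],[np.sin(yw),-np.cos(yw),0],[0,0,-1]])
print((R@(-f['R'].T@f['t']-s['eef_pos'])).round(4),(R@f['R'][2]).round(3))
E
```

```text
[0.61141353 0.13533912 0.008     ] [0.60476489 0.13277839 0.008     ] [0.60212555 0.12779598 0.104     ]
t 0.35 pos [0.2837 0.6124 0.2484] rpy [ 3.1412e+00 -1.0000e-04 -4.3380e-01] q6 -0.288 w 0.0878
SHIFT cm [49.4  31.38 -0.16] TURN z deg -24.85
[ 0.0823 -0.001  -0.1362] [-0.308  0.001  0.952]
```

Call:
servo_tool:
  targets:
    - {"angular": [0, 0, 0], "xyz": [3.1, 1.96, 0], "claw": 8.76}
    - {"angular": [0, 0, 0], "xyz": [3.1, 1.96, 0], "claw": 8.76}
    - {"angular": [0, 0, 0], "xyz": [3.1, 1.96, 0], "claw": 8.76}
    - {"angular": [0, 0, 0], "xyz": [3.1, 1.96, 0], "claw": 8.76}
    - {"angular": [0, 0, 0], "xyz": [3.1, 1.96, 0], "claw": 8.76}
    - {"angular": [0, 0, 0], "xyz": [3.1, 1.96, 0], "claw": 8.76}
    - {"angular": [0, 0, 0], "xyz": [3.1, 1.96, 0], "claw": 8.76}
    - {"angular": [0, 0, 0], "xyz": [3.1, 1.96, 0], "claw": 8.76}
    - {"angular": [0, 0, 0], "xyz": [3.1, 1.96, 0], "claw": 8.76}
    - {"angular": [0, 0, 0], "xyz": [3.1, 1.96, 0], "claw": 8.76}
    - {"angular": [0, 0, 0], "xyz": [3.1, 1.96, 0], "claw": 8.76}
    - {"angular": [0, 0, 0], "xyz": [3.1, 1.96, 0], "claw": 8.76}
    - {"angular": [0, 0, 0], "xyz": [3.1, 1.96, 0], "claw": 8.76}
    - {"angular": [0, 0, 0], "xyz": [3.1, 1.96, 0], "claw": 8.76}
    - {"angular": [0, 0, 0], "xyz": [3.1, 1.96, 0], "claw": 8.76}
    - {"angular": [0, 0, 0], "xyz": [3.1, 1.96, 0], "claw": 8.76}
    - {"angular": [0, 0, -8], "xyz": [0, 0, 0], "claw": 8.76}
    - {"angular": [0, 0, -8], "xyz": [0, 0, 0], "claw": 8.76}
    - {"angular": [0, 0, -8.5], "xyz": [0, 0, 0], "claw": 8.76}
    - {"angular": [0, 0, 0], "xyz": [0, 0, 0], "claw": 8.76}

```text
t: 2.4
eef_pos: [0.602, 0.1192, 0.2486]
ee_rot: [-3.142, 0.0, -0.004]
force: [0.6, -0.3, 0.1]
width: 0.0878
gripper_force: 0.0
```

Run:
```python
from h import *
f=grab('wrist','w1.png')
go(.6,.13)
print(proj(f,[.605,.13,.104]),proj(f,[.605,.134,.032]))
c=f['color'][80:330,160:480]; cv2.imwrite('pics/w1c.png',cv2.resize(c,None,fx=2.4,fy=2.4,interpolation=cv2.INTER_CUBIC))
```

```text
t 2.45 pos [0.602  0.1193 0.2486] rpy [-3.1416  0.     -0.0095] q6 1.048 w 0.0872
SHIFT cm [-0.21 -1.06 -0.  ] TURN z deg 0
[315.42660825 185.17496501] [313.83719725 167.39179222]
```

View pics/w1c.png

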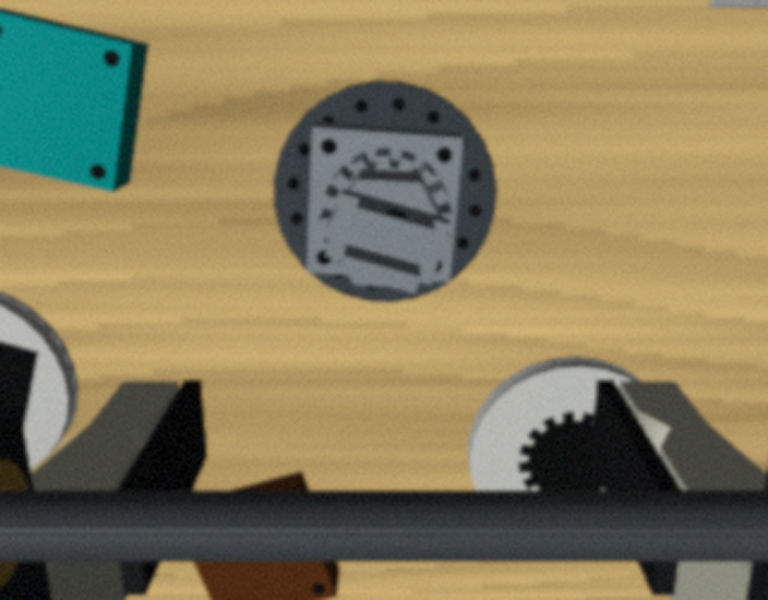

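The wrist view from above shows the plate at crop (385,190), with the flange, gear and hex under the clevis. The clevis cheeks run along about (358,200)→(437,220). I'll enlarge with more contrast to get the axes.

Run:
```python
from h import *
c=cv2.imread('pics/w1.png')[110:210,260:380]
g=cv2.createCLAHE(4,(3,3)).apply(cv2.cvtColor(c,cv2.COLOR_BGR2GRAY))
cv2.imwrite('pics/w1d.png',cv2.resize(g,None,fx=6,fy=6,interpolation=cv2.INTER_CUBIC))
```

```text
(no output)
```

View pics/w1d.png

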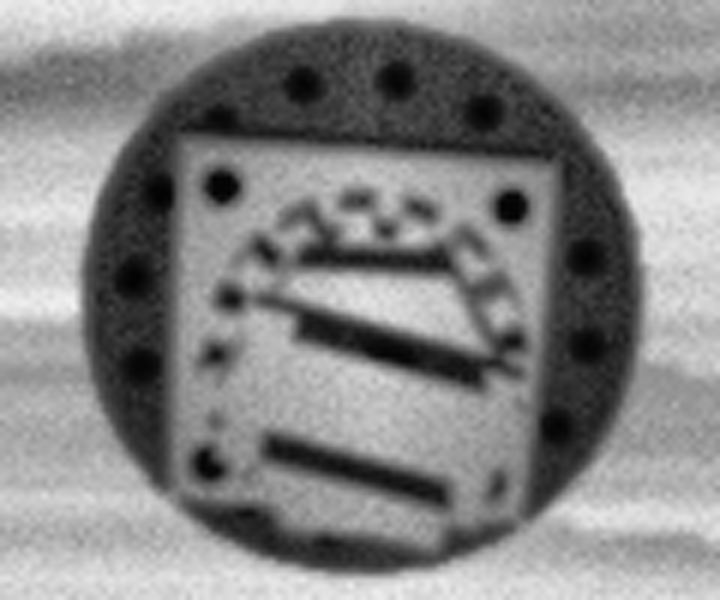

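Clevis: upper cheek outer top edge (295,340)–(485,388), lower cheek inner edge (262,452)–(445,505) in the 6x crop. Hex top flat edge (300,268)–(450,272), flange far edge (185,138)–(550,160).

```bash
cat > m1.py <<'E'
from h import *
f=grab('wrist')
P=lambda u,v,z: ray(f,u/6+260,v/6+110,z)
a=[P(295,340,.104),P(485,388,.104)];b=[P(262,452,.104),P(445,505,.104)]
for e in (a,b): d=e[1]-e[0]; print('edge',e[0].round(4),e[1].round(4),np.linalg.norm(d).round(4),np.degrees(np.arctan2(d[1],d[0])).round(1))
d=(a[1]-a[0]+b[1]-b[0])[:2]; d/=np.linalg.norm(d); n=np.array([d[1],-d[0]]); 
if n[0]>0:n=-n
ma=(a[0]+a[1])[:2]/2; mb=(b[0]+b[1])[:2]/2
print('c from a',ma+n*.013,'c from b',mb-n*.006,'sep',(mb-ma)@n)
for nm,p,q,z,h in(('hex',(300,268),(450,272),.078,.022),('flange',(185,138),(550,160),.032,.034)):
    e=[P(*p,z),P(*q,z)];d=(e[1]-e[0])[:2];L=np.linalg.norm(d);n=np.array([d[1],-d[0]])/L
    if n[0]>0:n=-n
    print(nm,'L',L.round(4),'ang normal',np.degrees(np.arctan2(-n[1],-n[0])).round(1),'c',(e[0]+e[1])[:2]/2+n*h)
E
python3 m1.py
```

```text
edge [0.622  0.1353 0.104 ] [0.6145 0.1074 0.104 ] 0.0289 -105.0
edge [0.6049 0.1407 0.104 ] [0.5964 0.1133 0.104 ] 0.0286 -107.3
c from a [0.60576164 0.12495529] c from b [0.6064453  0.12530695] sep 0.01844116373987341
hex L 0.0238 ang normal -2.0 c [0.60541064 0.1245402 ]
flange L 0.0654 ang normal -3.9 c [0.6067298  0.12769319]
```

Run:
```python
from h import *
go(.606,.125,.16,np.radians(-106))
```

```text
t 2.5 pos [0.6019 0.1194 0.2486] rpy [-3.1415e+00 -1.0000e-04 -1.0600e-02] q6 1.046 w 0.0867
SHIFT cm [ 0.4  -0.56  8.86] TURN z deg 105.39
```

Call:
servo_tool:
  targets:
    - {"angular": [0, 0, 0], "xyz": [0.4, -0.56, 0], "claw": 7}
    - {"angular": [0, 0, 8.1], "xyz": [0, 0, 0], "claw": 7}
    - {"angular": [0, 0, 8.1], "xyz": [0, 0, 0], "claw": 7}
    - {"angular": [0, 0, 8.1], "xyz": [0, 0, 0], "claw": 7}
    - {"angular": [0, 0, 8.1], "xyz": [0, 0, 0], "claw": 7}
    - {"angular": [0, 0, 8.1], "xyz": [0, 0, 0], "claw": 7}
    - {"angular": [0, 0, 8.1], "xyz": [0, 0, 0], "claw": 7}
    - {"angular": [0, 0, 8.1], "xyz": [0, 0, 0], "claw": 7}
    - {"angular": [0, 0, 8.1], "xyz": [0, 0, 0], "claw": 7}
    - {"angular": [0, 0, 8.1], "xyz": [0, 0, 0], "claw": 7}
    - {"angular": [0, 0, 8.1], "xyz": [0, 0, 0], "claw": 7}
    - {"angular": [0, 0, 8.1], "xyz": [0, 0, 0], "claw": 7}
    - {"angular": [0, 0, 8.1], "xyz": [0, 0, 0], "claw": 7}
    - {"angular": [0, 0, 8.1], "xyz": [0, 0, 0], "claw": 7}
    - {"angular": [0, 0, 0], "xyz": [0, 0, 3], "claw": 7}
    - {"angular": [0, 0, 0], "xyz": [0, 0, 3], "claw": 7}
    - {"angular": [0, 0, 0], "xyz": [0, 0, 2.5], "claw": 7}
    - {"angular": [0, 0, 0], "xyz": [0, 0, 0], "claw": 7}
    - {"angular": [0, 0, 0], "xyz": [0, 0, 0], "claw": 7}

```text
t: 4.4
eef_pos: [0.6064, 0.1253, 0.164]
ee_rot: [-3.141, -0.001, -1.845]
force: [0.4, 0.1, 0.8]
width: 0.0698
gripper_force: 0.0
```

Run:
```python
from h import *
f=grab('wrist','w2.png'); go(.606,.125,.103,np.radians(-106))
c=f['color'][150:400,160:480]; cv2.imwrite('pics/w2c.png',cv2.resize(c,None,fx=2.4,fy=2.4,interpolation=cv2.INTER_CUBIC))
for z in(.088,.104): print((proj(f,[.606,.125,z])-[160,150])*2.4)
```

```text
t 4.45 pos [0.607  0.1255 0.1649] rpy [-3.1401e+00  6.0000e-04 -1.8443e+00] q6 -0.793 w 0.0702
SHIFT cm [0.07 0.08 6.19] TURN z deg 0.33
[394.51682757 156.519622  ]
[394.35748061 177.74792234]
```

View pics/w2c.png

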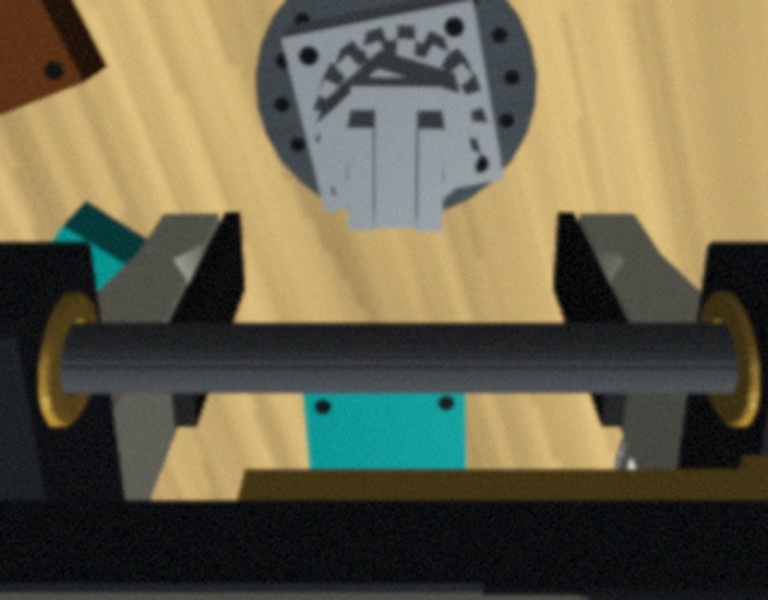

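The clevis is square to the jaws, with cheek tops at crop x 350–442, y 125–230. Its centre is where I predicted, about (395,178), so I'll descend and grip.

Call:
servo_tool:
  targets:
    - {"angular": [0, 0, 0.3], "xyz": [0.05, 0.05, 2], "claw": 7}
    - {"angular": [0, 0, 0], "xyz": [0, 0, 2], "claw": 7}
    - {"angular": [0, 0, 0], "xyz": [0, 0, 1.3], "claw": 7}
    - {"angular": [0, 0, 0], "xyz": [0, 0, 0.7], "claw": 7}
    - {"angular": [0, 0, 0], "xyz": [0, 0, 0], "claw": 5}
    - {"angular": [0, 0, 0], "xyz": [0, 0, 0], "claw": 3.5}
    - {"angular": [0, 0, 0], "xyz": [0, 0, 0], "claw": 2}
    - {"angular": [0, 0, 0], "xyz": [0, 0, 0], "claw": 2}
    - {"angular": [0, 0, 0], "xyz": [0, 0, 0], "claw": 2}
    - {"angular": [0, 0, 0], "xyz": [0, 0, 0], "claw": 2}
    - {"angular": [0, 0, 0], "xyz": [0, 0, 0], "claw": 2}
  force: 15

```text
t: 5.55
eef_pos: [0.6055, 0.1247, 0.1038]
ee_rot: [-3.141, 0.0, -1.849]
force: [-0.3, -0.2, 1.7]
width: 0.0256
gripper_force: 15.0
```

Run:
```python
from h import *
go(.642,-.138,.055)
```

```text
t 5.55 pos [0.6055 0.1247 0.1038] rpy [-3.1412e+00  2.0000e-04 -1.8492e+00] q6 -0.797 w 0.0256
SHIFT cm [ 24.26 -10.73   4.88] TURN z deg 0
```

Call:
servo_tool:
  targets:
    - {"angular": [0, 0, 0], "xyz": [0, 0, -0.7], "claw": 2}
    - {"angular": [0, 0, 0], "xyz": [0, 0, -1.8], "claw": 2}
    - {"angular": [0, 0, 0], "xyz": [0, 0, -2], "claw": 2}
    - {"angular": [0, 0, 0], "xyz": [0.8, -0.36, -1.5], "claw": 2}
    - {"angular": [0, 0, 0], "xyz": [2, -0.88, 0], "claw": 2}
    - {"angular": [0, 0, 0], "xyz": [2.8, -1.24, 0], "claw": 2}
    - {"angular": [0, 0, 0], "xyz": [3, -1.33, 0], "claw": 2}
    - {"angular": [0, 0, 0], "xyz": [3, -1.33, 0], "claw": 2}
    - {"angular": [0, 0, 0], "xyz": [3, -1.33, 0], "claw": 2}
    - {"angular": [0, 0, 0], "xyz": [3, -1.33, 0], "claw": 2}
    - {"angular": [0, 0, 0], "xyz": [3, -1.33, 0], "claw": 2}
    - {"angular": [0, 0, 0], "xyz": [2, -0.88, 1], "claw": 2}
    - {"angular": [0, 0, 0], "xyz": [1.2, -0.53, 2], "claw": 2}
    - {"angular": [0, 0, 0], "xyz": [0.4, -0.18, 2], "claw": 2}
    - {"angular": [0, 0, 0], "xyz": [0, 0, 2], "claw": 2}
    - {"angular": [0, 0, 0], "xyz": [0, 0, 1.5], "claw": 2}
    - {"angular": [0, 0, 0], "xyz": [0, 0, 1], "claw": 2}
    - {"angular": [0, 0, 0], "xyz": [0, 0, 0.5], "claw": 2}
    - {"angular": [0, 0, 0], "xyz": [0, 0, 0], "claw": 2}

```text
t: 7.45
eef_pos: [0.6419, -0.1373, 0.0633]
ee_rot: [3.141, -0.0, -1.849]
force: [0.9, -1.2, 0.1]
width: 0.0258
gripper_force: 15.0
```

Run:
```python
from h import *
go(.6425,-.138,.0400)
print(monitor.get_state()['gripper_force'])
```

```text
t 7.45 pos [ 0.6419 -0.1373  0.0633] rpy [ 3.1410e+00 -3.0000e-04 -1.8489e+00] q6 -0.364 w 0.0258
SHIFT cm [ 0.05 -0.08  2.33] TURN z deg 0
14.999938532710075
```

Call:
servo_tool:
  targets:
    - {"angular": [0, 0, 0], "xyz": [0.05, -0.08, 0.8], "claw": 2}
    - {"angular": [0, 0, 0], "xyz": [0, 0, 0.7], "claw": 2}
    - {"angular": [0, 0, 0], "xyz": [0, 0, 0.4], "claw": 2}
    - {"angular": [0, 0, 0], "xyz": [0, 0, 0.2], "claw": 2}
    - {"angular": [0, 0, 0], "xyz": [0, 0, 0.1], "claw": 2}
    - {"angular": [0, 0, 0], "xyz": [0, 0, 0.1], "claw": 2}
    - {"angular": [0, 0, 0], "xyz": [0, 0, 0], "claw": 2}
    - {"angular": [0, 0, 0], "xyz": [0, 0, 0], "claw": 2}

```text
t: 8.25
eef_pos: [0.6427, -0.1382, 0.0408]
ee_rot: [-3.141, 0.0, -1.849]
force: [-0.1, -0.2, -0.2]
width: 0.0256
gripper_force: 15.0
```

Call:
servo_tool:
  targets:
    - {"angular": [0, 0, 0], "xyz": [0, 0, 0.08], "claw": 2}
    - {"angular": [0, 0, 0], "xyz": [0, 0, 0], "claw": 2}
    - {"angular": [0, 0, 0], "xyz": [0, 0, 0], "claw": 2}

```text
t: 8.55
eef_pos: [0.6426, -0.1382, 0.0399]
ee_rot: [-3.141, 0.0, -1.849]
force: [0.3, 0.5, -0.1]
width: 0.0257
gripper_force: 15.0
```

Call:
servo_tool:
  targets:
    - {"angular": [0, 0, 0], "xyz": [0, 0, 0], "claw": 2.8}
    - {"angular": [0, 0, 0], "xyz": [0, 0, 0], "claw": 3.4}
    - {"angular": [0, 0, 0], "xyz": [0, 0, 0], "claw": 4.4}
    - {"angular": [0, 0, 0], "xyz": [0, 0, 0], "claw": 5.5}
    - {"angular": [0, 0, 0], "xyz": [0, 0, 0], "claw": 5.5}
    - {"angular": [0, 0, 0], "xyz": [0, 0, -1], "claw": 6}
    - {"angular": [0, 0, 0], "xyz": [0, 0, -2], "claw": 7}
    - {"angular": [0, 0, 0], "xyz": [0, 0, -3], "claw": 7}
    - {"angular": [0, 0, 0], "xyz": [0, 0, -4], "claw": 7}
    - {"angular": [0, 0, 0], "xyz": [0, 0, -4], "claw": 7}
    - {"angular": [0, 0, 0], "xyz": [0, 0, -3], "claw": 7}
    - {"angular": [0, 0, 0], "xyz": [0, 0, 0], "claw": 7}

```text
t: 9.75
eef_pos: [0.645, -0.1386, 0.2164]
ee_rot: [-3.132, 0.002, -1.849]
force: [-0.1, -0.4, -0.3]
width: 0.0701
gripper_force: 0.0
```

Run:
```python
from h import *
f=grab('wrist','w3.png'); go(.606,.125,None,0)
g=grab('side')
a=f['color'][50:290,160:480]; b=g['color'][130:290,220:400]
cv2.imwrite('pics/w3c.png',np.hstack([cv2.resize(a,(430,400)),cv2.resize(b,(370,400),interpolation=cv2.INTER_CUBIC)]))
```

```text
t 9.8 pos [ 0.6438 -0.1382  0.2135] rpy [-3.136e+00  1.600e-03 -1.849e+00] q6 -0.363 w 0.07
SHIFT cm [-24.27  10.86  -0.  ] TURN z deg -105.94
```

View pics/w3c.png

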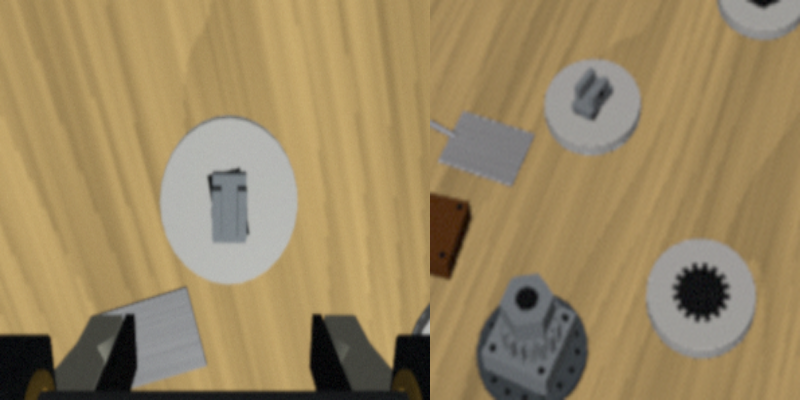

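The clevis is upright in the middle of its stand. The hex, with its dark bore, now tops the stack at crop (527,298).

Call:
servo_tool:
  targets:
    - {"angular": [0, 0, 0], "xyz": [-2, 0.9, 0], "claw": 7}
    - {"angular": [0, 0, 0], "xyz": [-4, 1.79, 0], "claw": 7}
    - {"angular": [0, 0, 0], "xyz": [-4, 1.79, 0], "claw": 7}
    - {"angular": [0, 0, 0], "xyz": [-4, 1.79, 0], "claw": 7}
    - {"angular": [0, 0, 0], "xyz": [-4, 1.79, 0], "claw": 7}
    - {"angular": [0, 0, 0], "xyz": [-4, 1.79, 0], "claw": 7}
    - {"angular": [0, 0, 0], "xyz": [-2.27, 1.01, 0], "claw": 7}
    - {"angular": [0, 0, -7], "xyz": [0, 0, 0], "claw": 7}
    - {"angular": [0, 0, -6.9], "xyz": [0, 0, 0], "claw": 7}
    - {"angular": [0, 0, 0], "xyz": [0, 0, 0], "claw": 7}
    - {"angular": [0, 0, 0], "xyz": [0, 0, 0], "claw": 7}

```text
t: 10.95
eef_pos: [0.6044, 0.1248, 0.2089]
ee_rot: [3.14, -0.001, -1.61]
force: [0.6, 1.4, 0.4]
width: 0.0697
gripper_force: 0.0
```

Run:
```python
from h import *
f=grab('wrist','w4.png')
p=proj(f,[.605,.125,.078]); print(p)
m=(f['color'].max(2)<62).astype(np.uint8); n,l,s,c=cv2.connectedComponentsWithStats(m)
for i in range(1,n):
    if np.hypot(*(c[i]-p))<25 and s[i][4]>20: print(c[i],s[i],ray(f,*c[i],.078))
go(.605,.125,.083,np.radians(-92))
u,v=p.astype(int); a=f['color'][v-60:v+60,u-70:u+70]
cv2.imwrite('pics/w4c.png',cv2.resize(a,None,fx=5,fy=5,interpolation=cv2.INTER_CUBIC)); print(u-70,v-60)
```

```text
[323.61535849 192.62640894]
[323.04662005 193.20512821] [312 182  23  23 429] [0.60550954 0.12550069 0.078     ]
t 11.0 pos [0.6045 0.1247 0.2091] rpy [ 3.1404e+00 -6.0000e-04 -1.6103e+00] q6 -0.559 w 0.07
SHIFT cm [-0.03 -0.04 12.61] TURN z deg -0.26
253 132
```

View pics/w4c.png

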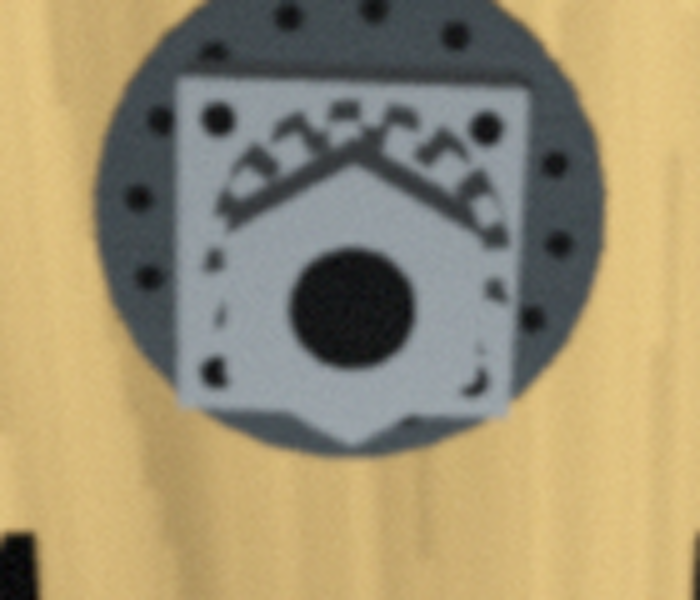

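The hex flats are aligned with the jaws: corners at crop (357,165) and (353,447), bore at (352,308). Descend and grip.

Call:
servo_tool:
  targets:
    - {"angular": [0, 0, -0.3], "xyz": [-0.05, 0, 2], "claw": 7}
    - {"angular": [0, 0, 0], "xyz": [0, 0, 3], "claw": 7}
    - {"angular": [0, 0, 0], "xyz": [0, 0, 3], "claw": 7}
    - {"angular": [0, 0, 0], "xyz": [0, 0, 2.5], "claw": 7}
    - {"angular": [0, 0, 0], "xyz": [0, 0, 1.5], "claw": 7}
    - {"angular": [0, 0, 0], "xyz": [0, 0, 0.8], "claw": 7}
    - {"angular": [0, 0, 0], "xyz": [0, 0, 0.2], "claw": 7}
    - {"angular": [0, 0, 0], "xyz": [0, 0, 0], "claw": 5}
    - {"angular": [0, 0, 0], "xyz": [0, 0, 0], "claw": 4}
    - {"angular": [0, 0, 0], "xyz": [0, 0, 0], "claw": 3.8}
    - {"angular": [0, 0, 0], "xyz": [0, 0, 0], "claw": 3.8}
    - {"angular": [0, 0, 0], "xyz": [0, 0, 0], "claw": 3.8}
    - {"angular": [0, 0, 0], "xyz": [0, 0, 0], "claw": 3.8}

```text
t: 12.3
eef_pos: [0.6053, 0.1257, 0.0805]
ee_rot: [-3.14, 0.0, -1.601]
force: [-2.0, 0.2, 5.5]
width: 0.0438
gripper_force: 15.0
```

Run:
```python
from h import *
s=monitor.get_state(); go(.4965,-.3427,s['eef_pos'][2]-.04)
```

```text
t 12.3 pos [0.6053 0.1257 0.0805] rpy [-3.1405e+00  4.0000e-04 -1.6013e+00] q6 -0.551 w 0.0438
SHIFT cm [47.15  9.45  4.  ] TURN z deg 0
```

Call:
servo_tool:
  targets:
    - {"angular": [0, 0, 0], "xyz": [0, 0, -0.7], "claw": 3.8}
    - {"angular": [0, 0, 0], "xyz": [0, 0, -1.8], "claw": 3.8}
    - {"angular": [0, 0, 0], "xyz": [0, 0, -2], "claw": 3.8}
    - {"angular": [0, 0, 0], "xyz": [1, 0.2, -1.5], "claw": 3.8}
    - {"angular": [0, 0, 0], "xyz": [2.5, 0.5, 0], "claw": 3.8}
    - {"angular": [0, 0, 0], "xyz": [4, 0.8, 0], "claw": 3.8}
    - {"angular": [0, 0, 0], "xyz": [4, 0.8, 0], "claw": 3.8}
    - {"angular": [0, 0, 0], "xyz": [4, 0.8, 0], "claw": 3.8}
    - {"angular": [0, 0, 0], "xyz": [4, 0.8, 0], "claw": 3.8}
    - {"angular": [0, 0, 0], "xyz": [4, 0.8, 0], "claw": 3.8}
    - {"angular": [0, 0, 0], "xyz": [4, 0.8, 0], "claw": 3.8}
    - {"angular": [0, 0, 0], "xyz": [4, 0.8, 0], "claw": 3.8}
    - {"angular": [0, 0, 0], "xyz": [4, 0.8, 0], "claw": 3.8}
    - {"angular": [0, 0, 0], "xyz": [4, 0.8, 0], "claw": 3.8}
    - {"angular": [0, 0, 0], "xyz": [4, 0.8, 0], "claw": 3.8}
    - {"angular": [0, 0, 0], "xyz": [2.4, 0.5, 0], "claw": 3.8}
    - {"angular": [0, 0, 0], "xyz": [1.2, 0.25, 0], "claw": 3.8}
    - {"angular": [0, 0, 0], "xyz": [0, 0, 1.5], "claw": 3.8}
    - {"angular": [0, 0, 0], "xyz": [0, 0, 1.5], "claw": 3.8}
    - {"angular": [0, 0, 0], "xyz": [0, 0, 0], "claw": 3.8}

```text
t: 14.3
eef_pos: [0.4943, -0.3417, 0.1079]
ee_rot: [3.138, 0.002, -1.602]
force: [0.1, 0.4, -0.8]
width: 0.0436
gripper_force: 15.0
```

Run:
```python
from h import *
go(.4965,-.3427,.0405)
```

```text
t 14.3 pos [ 0.4943 -0.3417  0.1079] rpy [ 3.1382e+00  1.6000e-03 -1.6021e+00] q6 0.25 w 0.0436
SHIFT cm [ 0.09 -0.22  6.74] TURN z deg 0
```

Call:
servo_tool:
  targets:
    - {"angular": [0, 0, 0], "xyz": [0, 0, 1.5], "claw": 3.8}
    - {"angular": [0, 0, 0], "xyz": [0, 0, 2], "claw": 3.8}
    - {"angular": [0, 0, 0], "xyz": [0, 0, 1.5], "claw": 3.8}
    - {"angular": [0, 0, 0], "xyz": [0, 0, 0.8], "claw": 3.8}
    - {"angular": [0, 0, 0], "xyz": [0, 0, 0.5], "claw": 3.8}
    - {"angular": [0, 0, 0], "xyz": [0, 0, 0.2], "claw": 3.8}
    - {"angular": [0, 0, 0], "xyz": [0, 0, 0.1], "claw": 3.8}
    - {"angular": [0, 0, 0], "xyz": [0, 0, 0], "claw": 3.8}
    - {"angular": [0, 0, 0], "xyz": [0, 0, 0], "claw": 3.8}

```text
t: 15.2
eef_pos: [0.4963, -0.3425, 0.0443]
ee_rot: [-3.141, -0.0, -1.601]
force: [0.1, 0.5, -0.6]
width: 0.0439
gripper_force: 15.0
```

Call:
servo_tool:
  targets:
    - {"angular": [0, 0, 0], "xyz": [0, 0, 0.15], "claw": 3.8}
    - {"angular": [0, 0, 0], "xyz": [0, 0, 0.1], "claw": 3.8}
    - {"angular": [0, 0, 0], "xyz": [0, 0, 0.08], "claw": 3.8}
    - {"angular": [0, 0, 0], "xyz": [0, 0, 0], "claw": 3.8}
    - {"angular": [0, 0, 0], "xyz": [0, 0, 0], "claw": 3.8}

```text
t: 15.7
eef_pos: [0.496, -0.3424, 0.0406]
ee_rot: [-3.142, -0.0, -1.601]
force: [0.8, 0.1, 2.2]
width: 0.0441
gripper_force: 15.0
```

Call:
servo_tool:
  targets:
    - {"angular": [0, 0, 0], "xyz": [0, 0, 0], "claw": 4.6}
    - {"angular": [0, 0, 0], "xyz": [0, 0, 0], "claw": 5.2}
    - {"angular": [0, 0, 0], "xyz": [0, 0, 0], "claw": 6.2}
    - {"angular": [0, 0, 0], "xyz": [0, 0, 0], "claw": 7.2}
    - {"angular": [0, 0, 0], "xyz": [0, 0, 0], "claw": 8}
    - {"angular": [0, 0, 0], "xyz": [0, 0, -1], "claw": 8.7}
    - {"angular": [0, 0, 0], "xyz": [0, 0, -2], "claw": 8.7}
    - {"angular": [0, 0, 0], "xyz": [0, 0, -4], "claw": 8.7}
    - {"angular": [0, 0, 0], "xyz": [0, 0, -4], "claw": 8.7}
    - {"angular": [0, 0, 0], "xyz": [0, 0, -4], "claw": 8.7}
    - {"angular": [0, 0, 0], "xyz": [0, 0, -2], "claw": 8.7}
    - {"angular": [0, 0, 0], "xyz": [0, 0, 0], "claw": 8.7}

```text
t: 16.9
eef_pos: [0.4976, -0.3432, 0.2155]
ee_rot: [-3.135, -0.003, -1.601]
force: [0.7, -0.5, -0.8]
width: 0.0868
gripper_force: 0.0
```

Run:
```python
from h import *
f=grab('wrist','w5.png'); go(.606,.125,None,np.radians(-94))
p=proj(f,[.4965,-.3427,.038]).astype(int);print(p)
m=(f['color'].max(2)<62).astype(np.uint8); n,l,s,c=cv2.connectedComponentsWithStats(m)
for i in range(1,n):
    if np.hypot(*(c[i]-p))<40 and s[i][4]>20: print(c[i],s[i],ray(f,*c[i],.038))
```

```text
t 16.95 pos [ 0.4967 -0.3426  0.2131] rpy [-3.1374e+00 -1.2000e-03 -1.6014e+00] q6 0.25 w 0.087
SHIFT cm [-47.08  -9.49  -0.  ] TURN z deg 2.25
[327 179]
[328.89534884 157.38372093] [310 152  39  12  86] [ 0.49409865 -0.36481344  0.038     ]
[329.01791045 179.33432836] [319 170  21  20 335] [ 0.49455677 -0.34272575  0.038     ]
```

The hex bore is at (329,179), which gives (0.4946, -0.3427). It is well centred.

Call:
servo_tool:
  targets:
    - {"angular": [0, 0, 0], "xyz": [-2, -0.4, 0], "claw": 8.7}
    - {"angular": [0, 0, 0], "xyz": [-4, -0.81, 0], "claw": 8.7}
    - {"angular": [0, 0, 0], "xyz": [-4.5, -0.91, 0], "claw": 8.7}
    - {"angular": [0, 0, 0], "xyz": [-4.5, -0.91, 0], "claw": 8.7}
    - {"angular": [0, 0, 0], "xyz": [-4.5, -0.91, 0], "claw": 8.7}
    - {"angular": [0, 0, 0], "xyz": [-4.5, -0.91, 0], "claw": 8.7}
    - {"angular": [0, 0, 0], "xyz": [-4.5, -0.91, 0], "claw": 8.7}
    - {"angular": [0, 0, 0], "xyz": [-4.5, -0.91, 0], "claw": 8.7}
    - {"angular": [0, 0, 0], "xyz": [-4.5, -0.91, 0], "claw": 8.7}
    - {"angular": [0, 0, 0], "xyz": [-4.5, -0.91, 0], "claw": 8.7}
    - {"angular": [0, 0, 0], "xyz": [-3, -0.6, 0], "claw": 8.7}
    - {"angular": [0, 0, 0], "xyz": [-2, -0.4, 0], "claw": 8.7}
    - {"angular": [0, 0, 2.2], "xyz": [0, 0, 0], "claw": 8.7}
    - {"angular": [0, 0, 0], "xyz": [0, 0, 0], "claw": 8.7}
    - {"angular": [0, 0, 0], "xyz": [0, 0, 0], "claw": 8.7}

```text
t: 18.45
eef_pos: [0.6049, 0.1239, 0.21]
ee_rot: [3.141, -0.001, -1.639]
force: [0.2, -0.3, 0.6]
width: 0.0872
gripper_force: 0.0
```

Run:
```python
from h import *
f=grab('wrist','w6.png')
p=proj(f,[.605,.125,.054]); print(p)
m=(f['color'].max(2)<62).astype(np.uint8); n,l,s,c=cv2.connectedComponentsWithStats(m)
for i in range(1,n):
    if np.hypot(*(c[i]-p))<25 and s[i][4]>20: print(c[i],s[i],ray(f,*c[i],.054))
go(.605,.125,.056,np.radians(-94))
u,v=p.astype(int); a=f['color'][v-60:v+60,u-70:u+70]
cv2.imwrite('pics/w6c.png',cv2.resize(a,None,fx=5,fy=5,interpolation=cv2.INTER_CUBIC)); print(u-70,v-60)
```

```text
[324.33436868 185.6124046 ]
t 18.5 pos [0.605  0.1237 0.2102] rpy [ 3.1409e+00 -4.0000e-04 -1.6397e+00] q6 -0.586 w 0.0872
SHIFT cm [-0.13  0.   15.42] TURN z deg 0.05
254 125
```

View pics/w6c.png

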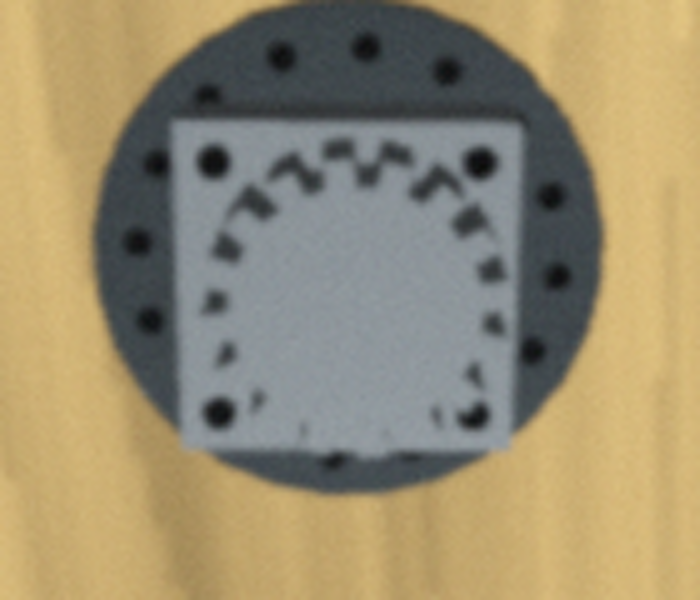

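The gear's top face spans crop x 208–505, y 170–458, centred near (356,314), so it is about 2 mm toward tool −x. The flange is square to the tool.

Call:
servo_tool:
  targets:
    - {"angular": [0, 0, 0], "xyz": [-0.25, 0, 2], "claw": 8.7}
    - {"angular": [0, 0, 0], "xyz": [0, 0, 3], "claw": 8.7}
    - {"angular": [0, 0, 0], "xyz": [0, 0, 3], "claw": 8.7}
    - {"angular": [0, 0, 0], "xyz": [0, 0, 3], "claw": 8.7}
    - {"angular": [0, 0, 0], "xyz": [0, 0, 2], "claw": 8.7}
    - {"angular": [0, 0, 0], "xyz": [0, 0, 1.2], "claw": 8.7}
    - {"angular": [0, 0, 0], "xyz": [0, 0, 0.7], "claw": 8.7}
    - {"angular": [0, 0, 0], "xyz": [0, 0, 0.3], "claw": 8.7}
    - {"angular": [0, 0, 0], "xyz": [0, 0, 0], "claw": 7}
    - {"angular": [0, 0, 0], "xyz": [0, 0, 0], "claw": 6}
    - {"angular": [0, 0, 0], "xyz": [0, 0, 0], "claw": 5.2}
    - {"angular": [0, 0, 0], "xyz": [0, 0, 0], "claw": 5.2}
    - {"angular": [0, 0, 0], "xyz": [0, 0, 0], "claw": 5.2}
    - {"angular": [0, 0, 0], "xyz": [0, 0, 0], "claw": 5.2}

```text
t: 19.9
eef_pos: [0.6057, 0.1272, 0.059]
ee_rot: [-3.141, 0.0, -1.64]
force: [-0.8, 0.4, 4.5]
width: 0.0573
gripper_force: 15.0
```

Run:
```python
from h import *
s=monitor.get_state(); go(.4643,.0276,s['eef_pos'][2]-.018)
```

```text
t 19.9 pos [0.6057 0.1272 0.059 ] rpy [-3.1409e+00  3.0000e-04 -1.6396e+00] q6 -0.591 w 0.0573
SHIFT cm [10.9  13.42  1.8 ] TURN z deg 0
```

Call:
servo_tool:
  targets:
    - {"angular": [0, 0, 0], "xyz": [0, 0, -0.7], "claw": 5.2}
    - {"angular": [0, 0, 0], "xyz": [0, 0, -1.8], "claw": 5.2}
    - {"angular": [0, 0, 0], "xyz": [0, 0, -2], "claw": 5.2}
    - {"angular": [0, 0, 0], "xyz": [0.6, 0.74, -1.5], "claw": 5.2}
    - {"angular": [0, 0, 0], "xyz": [1.4, 1.72, 0], "claw": 5.2}
    - {"angular": [0, 0, 0], "xyz": [2, 2.46, 0], "claw": 5.2}
    - {"angular": [0, 0, 0], "xyz": [2, 2.46, 0], "claw": 5.2}
    - {"angular": [0, 0, 0], "xyz": [2, 2.46, 0], "claw": 5.2}
    - {"angular": [0, 0, 0], "xyz": [1.6, 1.98, 0], "claw": 5.2}
    - {"angular": [0, 0, 0], "xyz": [0.9, 1.1, 0], "claw": 5.2}
    - {"angular": [0, 0, 0], "xyz": [0.4, 0.5, 1], "claw": 5.2}
    - {"angular": [0, 0, 0], "xyz": [0, 0, 2], "claw": 5.2}
    - {"angular": [0, 0, 0], "xyz": [0, 0, 2], "claw": 5.2}
    - {"angular": [0, 0, 0], "xyz": [0, 0, 1.2], "claw": 5.2}
    - {"angular": [0, 0, 0], "xyz": [0, 0, 0.6], "claw": 5.2}
    - {"angular": [0, 0, 0], "xyz": [0, 0, 0.4], "claw": 5.2}
    - {"angular": [0, 0, 0], "xyz": [0, 0, 0], "claw": 5.2}
    - {"angular": [0, 0, 0], "xyz": [0, 0, 0], "claw": 5.2}

```text
t: 21.7
eef_pos: [0.4645, 0.0277, 0.0468]
ee_rot: [-3.141, 0.0, -1.64]
force: [0.2, -0.3, -0.8]
width: 0.0575
gripper_force: 15.0
```

Run:
```python
from h import *
go(.4643,.0276,.041)
```

```text
t 21.7 pos [0.4645 0.0277 0.0468] rpy [-3.1410e+00  3.0000e-04 -1.6396e+00] q6 -0.554 w 0.0575
SHIFT cm [0.01 0.01 0.58] TURN z deg 0
```

Call:
servo_tool:
  targets:
    - {"angular": [0, 0, 0], "xyz": [0, 0, 0.25], "claw": 5.2}
    - {"angular": [0, 0, 0], "xyz": [0, 0, 0.15], "claw": 5.2}
    - {"angular": [0, 0, 0], "xyz": [0, 0, 0.1], "claw": 5.2}
    - {"angular": [0, 0, 0], "xyz": [0, 0, 0.08], "claw": 5.2}
    - {"angular": [0, 0, 0], "xyz": [0, 0, 0], "claw": 5.2}
    - {"angular": [0, 0, 0], "xyz": [0, 0, 0], "claw": 5.2}

```text
t: 22.3
eef_pos: [0.4641, 0.0275, 0.041]
ee_rot: [-3.141, 0.0, -1.64]
force: [-2.0, 0.2, 4.9]
width: 0.0577
gripper_force: 15.0
```

Contact (4.9 N). Release, lift and look.

Call:
servo_tool:
  targets:
    - {"angular": [0, 0, 0], "xyz": [0, 0, 0], "claw": 5.9}
    - {"angular": [0, 0, 0], "xyz": [0, 0, 0], "claw": 6.5}
    - {"angular": [0, 0, 0], "xyz": [0, 0, 0], "claw": 7.5}
    - {"angular": [0, 0, 0], "xyz": [0, 0, 0], "claw": 8.7}
    - {"angular": [0, 0, 0], "xyz": [0, 0, 0], "claw": 8.7}
    - {"angular": [0, 0, 0], "xyz": [0, 0, -1], "claw": 8.7}
    - {"angular": [0, 0, 0], "xyz": [0, 0, -2], "claw": 8.7}
    - {"angular": [0, 0, 0], "xyz": [0, 0, -4], "claw": 8.7}
    - {"angular": [0, 0, 0], "xyz": [0, 0, -4], "claw": 8.7}
    - {"angular": [0, 0, 0], "xyz": [0, 0, -4], "claw": 8.7}
    - {"angular": [0, 0, 0], "xyz": [0, 0, -2], "claw": 8.7}
    - {"angular": [0, 0, 0], "xyz": [0, 0, 0], "claw": 8.7}

```text
t: 23.5
eef_pos: [0.4656, 0.028, 0.2149]
ee_rot: [-3.135, 0.003, -1.639]
force: [0.3, 0.7, 0.0]
width: 0.0872
gripper_force: 0.0
```

Run:
```python
from h import *
f=grab('wrist','w7.png'); go(.606,.126,None)
u,v=proj(f,[.4643,.0276,.036]);print(u,v); u=int(u);v=int(v);a=f['color'][v-60:v+60,u-70:u+70]
g=grab('side'); m=g['color']; b=m[200:320,220:390]
cv2.imwrite('pics/w7c.png',np.hstack([cv2.resize(a,(400,343)),cv2.resize(b,(400,343))]))
```

```text
t 23.55 pos [0.4646 0.0278 0.2128] rpy [-3.1380e+00  2.1000e-03 -1.6397e+00] q6 -0.554 w 0.0868
SHIFT cm [-10.77 -13.43  -0.  ] TURN z deg 0
327.07789967451953 177.12694405616594
```

View pics/w7c.png

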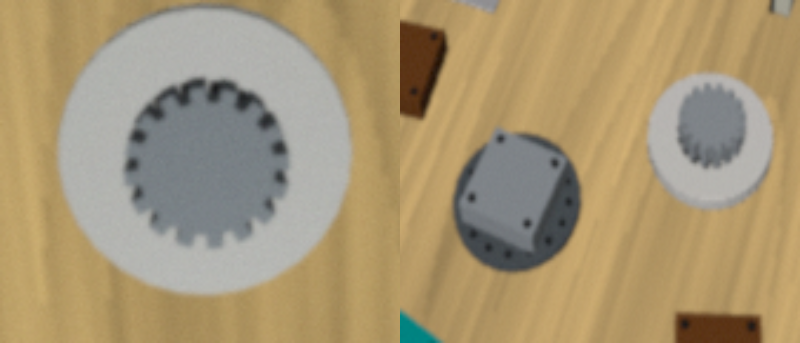

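The gear sits centred on its stand, with its top at crop (207,165). The grey flange with four corner holes is left on the plate. Back to the stack.

Call:
servo_tool:
  targets:
    - {"angular": [0, 0, 0], "xyz": [-1.8, -2.24, 0], "claw": 8.76}
    - {"angular": [0, 0, 0], "xyz": [-2.4, -2.98, 0], "claw": 8.76}
    - {"angular": [0, 0, 0], "xyz": [-2.4, -2.98, 0], "claw": 8.76}
    - {"angular": [0, 0, 0], "xyz": [-2.4, -2.98, 0], "claw": 8.76}
    - {"angular": [0, 0, 0], "xyz": [-1.8, -2.25, 0], "claw": 8.76}
    - {"angular": [0, 0, 0], "xyz": [0, 0, 0], "claw": 8.76}
    - {"angular": [0, 0, 0], "xyz": [0, 0, 0], "claw": 8.76}

```text
t: 24.3
eef_pos: [0.6048, 0.1259, 0.2085]
ee_rot: [3.138, -0.002, -1.64]
force: [0.1, -0.1, -1.0]
width: 0.0877
gripper_force: 0.0
```

Run:
```python
from h import *
f=grab('wrist','w8.png')
p=proj(f,[.606,.126,.032]); print(p)
m=(f['color'].max(2)<62).astype(np.uint8); n,l,s,c=cv2.connectedComponentsWithStats(m)
P=[]
for i in range(1,n):
    if np.hypot(*(c[i]-p))<55 and s[i][4]>8:
        X=ray(f,*c[i],.032); print(c[i].round(1),s[i][4],X.round(4)); P.append(X)
go(.606,.126,.035)
```

```text
[322.75111021 179.27628659]
[326.2 132.4] 37 [0.5995 0.0804 0.032 ]
[309.2 134.4] 35 [0.6157 0.0812 0.032 ]
[342.4 137.3] 36 [0.5843 0.0861 0.032 ]
[294.5 143. ] 41 [0.6305 0.0883 0.032 ]
[328.2 144.9] 74 [0.5984 0.0923 0.032 ]
[283.8 156. ] 33 [0.642  0.1002 0.032 ]
[295.3 155.3] 26 [0.6308 0.1003 0.032 ]
[349.  155.6] 25 [0.5789 0.1041 0.032 ]
[363.3 162.4] 31 [0.5653 0.1117 0.032 ]
[280.1 171.8] 32 [0.6473 0.1155 0.032 ]
[364.5 178.5] 32 [0.5646 0.1281 0.032 ]
[282.7 187.4] 34 [0.6466 0.1316 0.032 ]
[359.9 193.6] 25 [0.5697 0.1434 0.032 ]
[296.8 206.2] 19 [0.6343 0.1524 0.032 ]
[347.8 206.2] 20 [0.5826 0.1561 0.032 ]
[319.  215.8] 13 [0.6126 0.1645 0.032 ]
t 24.35 pos [0.6045 0.1255 0.2091] rpy [ 3.1389e+00 -1.4000e-03 -1.6399e+00] q6 -0.589 w 0.0874
SHIFT cm [-0.06 -0.15 17.41] TURN z deg 0
```

Run:
```python
from h import *
go(.6067,.1282,.035,np.radians(-94.15))
```

```text
t 24.35 pos [0.6045 0.1255 0.2091] rpy [ 3.1389e+00 -1.4000e-03 -1.6399e+00] q6 -0.589 w 0.0874
SHIFT cm [-0.28 -0.21 17.41] TURN z deg 0.19
```

Call:
servo_tool:
  targets:
    - {"angular": [0, 0, 0.2], "xyz": [-0.25, -0.13, 2], "claw": 8.76}
    - {"angular": [0, 0, 0], "xyz": [0, 0, 3], "claw": 8.76}
    - {"angular": [0, 0, 0], "xyz": [0, 0, 3], "claw": 8.76}
    - {"angular": [0, 0, 0], "xyz": [0, 0, 3], "claw": 8.76}
    - {"angular": [0, 0, 0], "xyz": [0, 0, 1.5], "claw": 8.76}
    - {"angular": [0, 0, 0], "xyz": [0, 0, 0.5], "claw": 8.76}
    - {"angular": [0, 0, 0], "xyz": [0, 0, 0], "claw": 8.76}
    - {"angular": [0, 0, 0], "xyz": [0, 0, 0], "claw": 8.76}

```text
t: 25.15
eef_pos: [0.6073, 0.1285, 0.0819]
ee_rot: [-3.14, 0.001, -1.643]
force: [0.0, 1.0, 0.1]
width: 0.0877
gripper_force: 0.0
```

Run:
```python
from h import *
go(.6067,.1282,.035,np.radians(-94.15))
```

```text
t 25.15 pos [0.6073 0.1285 0.0819] rpy [-3.1401e+00  7.0000e-04 -1.6431e+00] q6 -0.595 w 0.0877
SHIFT cm [0.03 0.06 4.69] TURN z deg 0.0
```

Call:
servo_tool:
  targets:
    - {"angular": [0, 0, 0], "xyz": [0, 0, 1.5], "claw": 8.76}
    - {"angular": [0, 0, 0], "xyz": [0, 0, 1.5], "claw": 8.76}
    - {"angular": [0, 0, 0], "xyz": [0, 0, 1], "claw": 8.76}
    - {"angular": [0, 0, 0], "xyz": [0, 0, 0.4], "claw": 8.76}
    - {"angular": [0, 0, 0], "xyz": [0, 0, 0.1], "claw": 8.76}
    - {"angular": [0, 0, 0], "xyz": [0, 0, 0], "claw": 7.8}
    - {"angular": [0, 0, 0], "xyz": [0, 0, 0], "claw": 7}
    - {"angular": [0, 0, 0], "xyz": [0, 0, 0], "claw": 6.3}
    - {"angular": [0, 0, 0], "xyz": [0, 0, 0], "claw": 6.3}
    - {"angular": [0, 0, 0], "xyz": [0, 0, 0], "claw": 6.3}
    - {"angular": [0, 0, 0], "xyz": [0, 0, 0], "claw": 6.3}
  force: 18

```text
t: 26.25
eef_pos: [0.6073, 0.1285, 0.0362]
ee_rot: [-3.141, 0.0, -1.643]
force: [-0.3, 0.6, 4.7]
width: 0.0677
gripper_force: 18.0
```

Run:
```python
from h import *
f=grab('scene')
# stand disc centre from white ellipse outline
m=cv2.inRange(cv2.cvtColor(f['color'],cv2.COLOR_BGR2HSV),(0,0,110),(180,45,255))
for nm,(u,v) in dict(flange=(443,300),clevis=(270,207)).items():
    n,l,s,c=cv2.connectedComponentsWithStats(m); 
    i=min(range(1,n),key=lambda i:np.hypot(*(c[i]-[u,v]))+(500 if s[i][4]<300 else 0))
    cs,_=cv2.findContours((l==i).astype(np.uint8),cv2.RETR_EXTERNAL,cv2.CHAIN_APPROX_NONE)
    h=cv2.convexHull(max(cs,key=cv2.contourArea)); e=cv2.fitEllipse(h); print(nm,e,ray(f,*e[0],.009))
g=f['color'].max(2);n,l,s,c=cv2.connectedComponentsWithStats((g<60).astype(np.uint8))
i=min(range(1,n),key=lambda i:np.hypot(*(c[i]-[443,299]))); print(c[i],ray(f,*c[i],.014))
go(.507,.349)
```

```text
flange ((442.40545654296875, 300.7112121582031), (42.29857635498047, 52.49210739135742), 110.9103012084961) [0.50650408 0.35099227 0.009     ]
clevis ((269.2818603515625, 208.56625366210938), (31.458690643310547, 42.05543518066406), 85.54065704345703) [ 0.64240834 -0.13489533  0.009     ]
[442.55208333 298.50297619] [0.50524929 0.34929733 0.014     ]
t 26.3 pos [0.6073 0.1285 0.0362] rpy [-3.1408e+00  3.0000e-04 -1.6431e+00] q6 -0.595 w 0.0681
SHIFT cm [-21.26  11.59  -0.  ] TURN z deg 0
```

Call:
servo_tool:
  targets:
    - {"angular": [0, 0, 0], "xyz": [0, 0, -0.7], "claw": 6.3}
    - {"angular": [0, 0, 0], "xyz": [0, 0, -1.8], "claw": 6.3}
    - {"angular": [0, 0, 0], "xyz": [0, 0, -2], "claw": 6.3}
    - {"angular": [0, 0, 0], "xyz": [0, 0, -2], "claw": 6.3}
    - {"angular": [0, 0, 0], "xyz": [-0.8, 0.44, -1.5], "claw": 6.3}
    - {"angular": [0, 0, 0], "xyz": [-2, 1.1, 0], "claw": 6.3}
    - {"angular": [0, 0, 0], "xyz": [-3, 1.64, 0], "claw": 6.3}
    - {"angular": [0, 0, 0], "xyz": [-3, 1.64, 0], "claw": 6.3}
    - {"angular": [0, 0, 0], "xyz": [-3, 1.64, 0], "claw": 6.3}
    - {"angular": [0, 0, 0], "xyz": [-3, 1.64, 0], "claw": 6.3}
    - {"angular": [0, 0, 0], "xyz": [-3, 1.64, 0], "claw": 6.3}
    - {"angular": [0, 0, 0], "xyz": [-2, 1.05, 0], "claw": 6.3}
    - {"angular": [0, 0, 0], "xyz": [-1.4, 0.76, 0], "claw": 6.3}
    - {"angular": [0, 0, 0], "xyz": [0, 0, 1.5], "claw": 6.3}
    - {"angular": [0, 0, 0], "xyz": [0, 0, 2], "claw": 6.3}
    - {"angular": [0, 0, 0], "xyz": [0, 0, 1.5], "claw": 6.3}
    - {"angular": [0, 0, 0], "xyz": [0, 0, 1], "claw": 6.3}
    - {"angular": [0, 0, 0], "xyz": [0, 0, 0.5], "claw": 6.3}
    - {"angular": [0, 0, 0], "xyz": [0, 0, 0], "claw": 6.3}
    - {"angular": [0, 0, 0], "xyz": [0, 0, 0], "claw": 6.3}

```text
t: 28.3
eef_pos: [0.5074, 0.3484, 0.0512]
ee_rot: [-3.141, 0.0, -1.643]
force: [-0.6, -0.1, 0.0]
width: 0.0678
gripper_force: 18.0
```

Run:
```python
from h import *
go(.507,.349,.0422)
```

```text
t 28.3 pos [0.5074 0.3484 0.0512] rpy [-3.1411e+00  5.0000e-04 -1.6434e+00] q6 -0.991 w 0.0678
SHIFT cm [-0.06  0.05  0.9 ] TURN z deg 0
```

Call:
servo_tool:
  targets:
    - {"angular": [0, 0, 0], "xyz": [0, 0, 0.35], "claw": 6.3}
    - {"angular": [0, 0, 0], "xyz": [0, 0, 0.25], "claw": 6.3}
    - {"angular": [0, 0, 0], "xyz": [0, 0, 0.15], "claw": 6.3}
    - {"angular": [0, 0, 0], "xyz": [0, 0, 0.08], "claw": 6.3}
    - {"angular": [0, 0, 0], "xyz": [0, 0, 0.05], "claw": 6.3}
    - {"angular": [0, 0, 0], "xyz": [0, 0, 0], "claw": 6.3}
    - {"angular": [0, 0, 0], "xyz": [0, 0, 0], "claw": 6.3}

```text
t: 29.0
eef_pos: [0.5071, 0.3482, 0.0422]
ee_rot: [-3.141, 0.0, -1.643]
force: [-1.2, -1.1, 5.3]
width: 0.068
gripper_force: 18.0
```

Call:
servo_tool:
  targets:
    - {"angular": [0, 0, 0], "xyz": [0, 0, 0], "claw": 7}
    - {"angular": [0, 0, 0], "xyz": [0, 0, 0], "claw": 7.5}
    - {"angular": [0, 0, 0], "xyz": [0, 0, 0], "claw": 8.2}
    - {"angular": [0, 0, 0], "xyz": [0, 0, 0], "claw": 8.76}
    - {"angular": [0, 0, 0], "xyz": [0, 0, 0], "claw": 8.76}
    - {"angular": [0, 0, 0], "xyz": [0, 0, -1], "claw": 8.76}
    - {"angular": [0, 0, 0], "xyz": [0, 0, -2], "claw": 8.76}
    - {"angular": [0, 0, 0], "xyz": [0, 0, -4], "claw": 8.76}
    - {"angular": [0, 0, 0], "xyz": [0, 0, -4], "claw": 8.76}
    - {"angular": [0, 0, 0], "xyz": [0, 0, -4], "claw": 8.76}
    - {"angular": [0, 0, 0], "xyz": [0, 0, -2], "claw": 8.76}
    - {"angular": [0, 0, 0], "xyz": [0, 0, 0], "claw": 8.76}
    - {"angular": [0, 0, 0], "xyz": [0, 0, 0], "claw": 8.76}
    - {"angular": [0, 0, 0], "xyz": [0, 0, 0], "claw": 8.76}

```text
t: 30.4
eef_pos: [0.5066, 0.3477, 0.2111]
ee_rot: [3.141, -0.001, -1.644]
force: [0.0, 0.3, -0.3]
width: 0.0876
gripper_force: 0.0
```

Run:
```python
from h import *
f=grab('wrist','w9.png'); g=grab('scene','s9.png')
u,v=map(int,proj(f,[.507,.349,.038])); a=f['color'][max(v-60,0):v+60,u-70:u+70]; b=g['color'][130:330,230:480]
cv2.imwrite('pics/w9c.png',np.hstack([cv2.resize(a,(350,400)),cv2.resize(b,(450,400))]))
```

```text
(no output)
```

View pics/w9c.png

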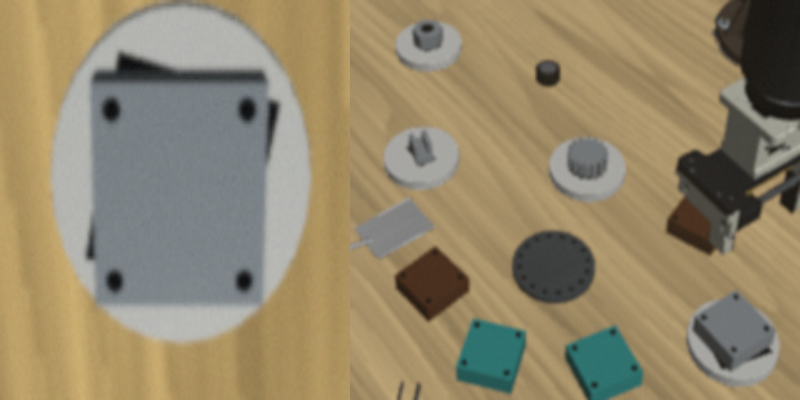

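All four parts stand upright and centred on their stands: flange at crop (733,330), gear (587,157), clevis (420,148), hex (428,36). The cap at (547,72) is untouched and the gripper is clear.

```bash
python3 -c "
from h import *
print(order.job_done())"
```

```text
the job is handed in; nothing more can be done
None
```

I set all four parts upright and centred on their own stands, left the cap and look-alikes alone, and handed the job in at about 30 s of the allowed 128 s; no verdict came back.

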